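# Put the rinsed measuring caps back on their laundry bottles

## Robot

A 6-joint arm with a two-finger parallel gripper is mounted at the origin on a cart in front of the work surface, level with it; the furniture and walls round the work are solid. World frame = base frame: x ahead of the robot, y to its left, z up, the work surface at z = 0. Lengths are in m, angles in degrees, forces in N, time in s.
With the tool pointing down it reaches from about 0.3 to 0.75 m from the base axis. Payload 8.5 kg.
Tool frame: the origin (TCP) lies midway between the tips of the shut fingers; the grasp point (between the pads) lies 19 mm behind it; z points along the fingers, y is the line along which they close (so a half turn about z gives the same grasp; the last joint's range is limited). The gripper opens to 85 mm and grips with 20 to 120 N. Pads are 22 mm wide; open, the fingers measure 114 mm over their backs; the gripper's body (76 mm by 85 mm) begins 54 mm behind the grasp point. The pads swing forward as they close: fully open they stand 13 mm farther back than shut.
Start: joints at [62.836, 21.807, 74.336, -0, 83.858, -12.336], TCP at [0.141, 0.532, 0.231] pointing down, gripper open.
Joint ranges: [-178.18, 178.18], [-50.72, 133.34], [12.68, 142.11], [-81.47, 261.47], [9.98, 163.14], [-165.26, 165.26]. Speed limits (degrees/s): [136.94, 136.94, 180, 180, 180, 180].

## Interface

Orientations are given as a 3x3 rotation matrix whose columns are the frame's x, y, z axes.
In Python, from rig import env, viewer, recognise, pinpoint gives the robot as it stands.
- The arm moves only by the tool move_arm, never from a script. Its argument "plan" is text: rows parted by semicolons, each of 7 numbers parted by spaces: the shift along the tool's x, y, z in m, then the turn, a rotation vector about the tool's x, y, z in rad, then the finger opening in m, from 0 to 0.0854. A call has 1 to 12 rows; each row shifts and turns the commanded pose from where the row before left it, along the tool's axes as they then stand; what a row does not reach is not made up. A row lasts 1/8 s, in which the tool goes at most 62.5 mm and 10.7 degrees, less where a joint would pass 70% of its speed; a pose out of reach is approached as far as the arm can. A call is refused whole if a number of a shift passes 0.0625 or a number of a turn 0.188, either way. A call with a gripper value outside its range is refused whole. The fingers move at their own pace and stop on an object; "grip_force" is the grip in N (left out, the last holds). Time passes only in rows, so rows that do not move let the fingers close. It gives the time, the measured TCP pose, the force, the opening and the grip force at its end, in the units of the state.
- env.observe(): the state, without advancing time (a new reading comes with each control period).
- viewer.get_image(name): name is "scene" or "top" or "wrist"; returns (picture, depth): 480x640x3 uint8, red, green, blue; 480x640 float32, m along the optical axis (not along the pixel's ray), 0 where there is no reading.
- viewer.calibration(name): a dict with "fx", "fy", "cx", "cy" (pixels), "k1" (the pictures are not rectified: a ray, as slopes to the right and down, at radius r is drawn at 1 + k1 r^2 times it, then the intrinsics apply), "R" (3x3) and "t" (3): a world point X has camera coordinates R X + t. Camera axes: x right, y down, z forward; pixel columns grow to the right and rows downward; lengths in m; the calibration is good to about 2 mm. A picture is of the moment at which its call begins: read the wrist's pose just before it. calibration takes no time and is no camera call; for the wrist camera it gives the pose at the moment of the call.
- env.close_job(): hands the job in; it is judged then, once.
Trained networks look in the newest picture that a camera, given by its name, has taken for a name from the list of things; names that differ only in an ending like _2 or _b are one class to them, and where a whole thing is asked for, a point or a joint stands for the part that bears it (a point fixed in the world has none). Each returns a list of dicts, best first, with "conf" (0 to 1); they miss things now and then, are a little off and sometimes report something else, mostly with a low value. They report only what shows in the picture. A call takes as long as a camera call.
- recognise(camera, name): "extent" ([centre column, centre row, width, height] in pixels, round what is visible of it).
- pinpoint(camera, name): "pixel" ([column, row] in pixels: a listed point, or the origin of a listed thing).
The state is a dict: "time_s": time; "q": joint angles; "qvel": joint speeds; "joint_efforts": joint torques, N m; "position": TCP position; "tool_rot": TCP orientation; "ft_force": force on the tool from outside, world axes, zero at the start; "wrist_torque": the same for the moment, N m; "grip_width": finger opening in m; "gripper_force": force on a finger pad.
Only numpy, scipy, OpenCV 4.12 (cv2) and the standard library are available. Lean on these libraries where they do the work, as an engineer would, in place of code of your own. Each camera call takes 0.05 s, during which the arm holds its last target. There are 200 camera calls.

## Task

The rinsed caps are dry: put each of the three measuring caps mouth down over the spout of the bottle that it fits, right down on the shoulder, and put the wooden lid on the jar, so that everything is closed. Don't knock over the bottles or the jar, leave the brush and the cotton reel where they are, and mind the tap and the wall shelf as you reach across.

Things in the scene. Friction and masses are not known exactly. Their poses are not given: they have to be found in the camera images.
- bottle_round: White detergent bottle without its cap: stout, round, slight waist with a blank paper band, 74 mm across; thickest spout. Spout on its middle axis: 52 mm wide at the foot, tapering to 42 mm at the top, 30 mm high. Its cap goes over the spout and rests on the flat shoulder, 120 mm above the underside. Loose, about 0.7 kg. Origin: centre of the underside, z up.
- bottle_flat: White softener bottle without its cap: flat-sided, 56 (x) by 74 (y) mm, round shoulder 55 mm across; middle spout. Spout on its middle axis: 38 mm wide at the foot, tapering to 28 mm at the top, 27 mm high. Its cap goes over the spout and rests on the flat shoulder, 125 mm above the underside. Loose, about 0.6 kg. Origin: centre of the underside, z up.
- bottle_small: White stain-remover bottle without its cap: small, square, 50 by 50 mm, round shoulder 44 mm across; thinnest spout. Spout on its middle axis: 24 mm wide at the foot, tapering to 16 mm at the top, 21 mm high. Its cap goes over the spout and rests on the flat shoulder, 95 mm above the underside. Loose, about 0.35 kg. Origin: centre of the underside, z up.
- jar: White stoneware jar, straight and round, 82 mm across, 90 mm tall, open at the top with a mouth 73 mm wide, no spout. Its wooden lid rests on the rim with the plug inside the mouth; then the lid's origin is 78 mm above the jar's origin. Origin: centre of the underside, z up. Stands loose, about 0.6 kg.
- cap_large: Largest of three plain grey plastic measuring caps, standing mouth down, closed flat end up: 65 mm across (2 mm less at the top), 50 mm tall, inside 60 mm wide and 47 mm deep, fine grip ribs, about 30 g. Fits the thickest spout (round bottle). Origin: centre of the open lower rim, z up.
- cap_medium: Middle of three plain grey plastic measuring caps, standing mouth down, closed flat end up: 51 mm across (2 mm less at the top), 42 mm tall, inside 46 mm wide and 39 mm deep, fine grip ribs, about 22 g. Fits the middle spout (flat-sided bottle). Origin: centre of the open lower rim, z up.
- cap_small: Smallest of three plain grey plastic measuring caps, standing mouth down, closed flat end up: 37 mm across (2 mm less at the top), 34 mm tall, inside 32 mm wide and 31 mm deep, fine grip ribs, about 15 g. Fits the thinnest spout (small square bottle). Origin: centre of the open lower rim, z up.
- jar_lid: Turned lid of light wood for the jar, lying right way up: a plug below (12 mm deep, 65 mm wide, narrowing to 58 mm at the bottom), a disc 81 mm across from 12 to 20 mm height, and a round knob on top, 22 mm across at 32 to 42 mm height, top at 45 mm. Origin: centre of the plug's underside, z up. Weighs about 90 g.
- brush: Grey scrubbing brush with a loop handle, 30 by 85 mm and 55 mm tall, standing on its bristles behind the bottles; not part of the job. Origin: centre of its underside. Behind the work runs a wall shelf, underside 0.425 m up, front edge from about x 0.69, y 0.01 to x 0.80, y -0.19. To the left a tall tap (foot at x 0.72, y 0.21) arches over the sink: spout end at x 0.56, y 0.16, 0.23 to 0.37 m up.
- reel: Cotton reel with grey thread and wooden ends, 30 mm across, 38 mm tall, standing near the front edge at the right; not part of the job. Origin: centre of its underside.

How it is judged:
By the outcome, as a careful person would: the job done as asked, in the order asked, and still so for the second after the job is handed in, with the robot touching nothing.
It also fails if it takes over 112 s, if anything falls off the work surface, if the arm or the gripper's body presses on something with over 40 N, if the wrist force passes 120 N, or if a joint passes its speed limit or range.

## Working session

There is one attempt and no reset: what is moved stays moved. The work goes in short steps, Python scripts to look and compute and a tool call to move; the robot and the scene stay as the last step left them, time stands still between calls to the robot, and variables do not carry over. Pictures are saved under pics/ and viewed, at most 14 in all, crops included, and the job is handed in when it is done.

Besides the shell and the picture viewer there is one more tool, called after "Call:" by a JSON object that holds its "name" and its "arguments". move_arm: Moves the arm, as the interface text tells. Its arguments: {"type":"object","properties":{"plan":{"type":"string"},"grip_force":{"type":"number"}},"required":["plan"]}

```bash
ls; mkdir -p pics
cat > h.py <<'E'
import numpy as np, cv2
from rig import env, viewer, recognise, pinpoint
def ray(cam,px,c=None):
    c=c or viewer.calibration(cam)
    d=np.array([(px[0]-c['cx'])/c['fx'],(px[1]-c['cy'])/c['fy']]);u=d.copy()
    for _ in range(20): u=d/(1+c['k1']*(u@u))
    R=np.array(c['R']);t=np.array(c['t'])
    return -R.T@t, R.T@np.array([u[0],u[1],1.])
def at_depth(cam,px,z,c=None):
    o,d=ray(cam,px,c);return o+d*z
def tri(rays):
    A=np.zeros((3,3));b=np.zeros(3)
    for o,d in rays:
        d=d/np.linalg.norm(d);P=np.eye(3)-np.outer(d,d);A+=P;b+=P@o
    p=np.linalg.solve(A,b)
    return p,[np.linalg.norm((np.eye(3)-np.outer(d,d)/(d@d))@(p-o)) for o,d in rays]
names=["bottle_round","bottle_flat","bottle_small","jar","cap_large","cap_medium","cap_small","jar_lid","brush","reel"]
E
python3 - <<'E'
from h import *
ims={}
for c in ["scene","top"]:
    p,d=viewer.get_image(c); cv2.imwrite(f"pics/{c}0.png",p[:,:,::-1]); np.save(f"{c}0d.npy",d)
    cal=viewer.calibration(c);print(c,np.round(-np.array(cal['R']).T@cal['t'],3),cal['fx'])
for n in names:
    rs=[]
    for c in ["scene","top"]:
        l=pinpoint(c,n)[:2]; print(n,c,[(np.round(q['pixel'],1).tolist(),round(q['conf'],2)) for q in l])
        if l: rs.append(ray(c,l[0]['pixel']))
    if len(rs)==2:
        p,e=tri(rs);print('   ',p.round(4),np.round(e,4))
print(env.observe()['time_s'])
E
```

```text
pics
scene [ 0.182 -0.813  0.518] 481.67467076373407
top [ 0.024 -0.239  1.004] 566.2723930399875
bottle_round scene []
bottle_round top [([338.5, 219.6], 0.81), ([379.2, 246.8], 0.51)]
bottle_flat scene [([375.4, 287.6], 0.97)]
bottle_flat top [([379.0, 244.8], 0.84)]
    [ 5.785e-01 -3.475e-01  3.000e-04] [0.0007 0.0007]
bottle_small scene [([283.3, 208.0], 0.72)]
bottle_small top [([234.8, 245.6], 0.79)]
    [ 0.5594 -0.0569  0.0043] [0.002 0.002]
jar scene [([337.1, 221.8], 0.56)]
jar top [([283.9, 215.1], 0.76)]
    [ 0.6338 -0.1498  0.0021] [0.0049 0.0049]
cap_large scene [([302.8, 298.8], 0.93), ([336.8, 179.7], 0.72)]
cap_large top [([364.0, 297.7], 0.89)]
    [ 0.4589 -0.3171  0.0049] [0.0005 0.0005]
cap_medium scene [([230.6, 279.9], 0.83)]
cap_medium top [([308.9, 337.5], 0.78)]
    [ 0.3771 -0.2155  0.0017] [0.001 0.001]
cap_small scene [([296.8, 259.3], 0.68)]
cap_small top [([216.2, 184.0], 0.75), ([312.8, 280.1], 0.63)]
    [ 0.7007  0.0177 -0.1465] [0.0928 0.0928]
jar_lid scene [([240.8, 227.3], 0.61)]
jar_lid top [([238.9, 294.8], 0.84)]
    [ 0.4558 -0.0764  0.0008] [0.0005 0.0005]
brush scene [([336.4, 177.9], 0.67)]
brush top [([214.5, 182.4], 0.68), ([284.2, 215.3], 0.18)]
    [7.215e-01 5.000e-03 1.000e-04] [0.0042 0.0042]
reel scene [([365.4, 331.6], 0.58), ([374.0, 292.6], 0.35)]
reel top [([415.2, 283.5], 0.72)]
    [ 0.5024 -0.4193 -0.0024] [0.0047 0.0047]
1.1
```

View pics/scene0.png

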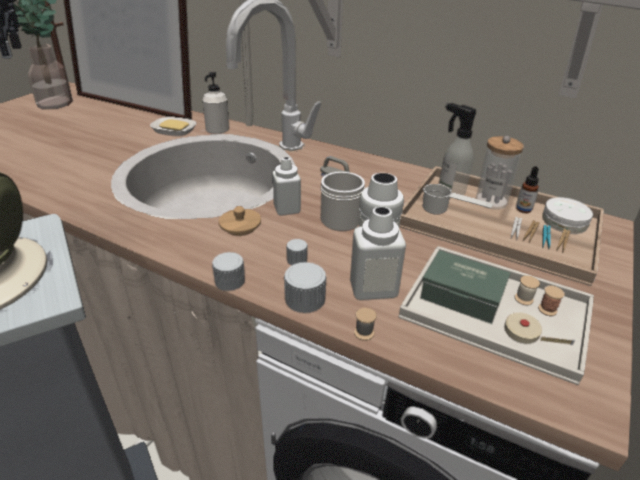

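View pics/top0.png

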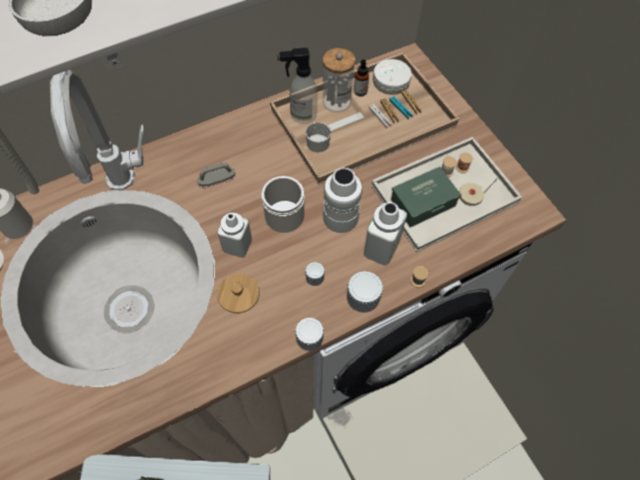

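The scene picture shows the caps at (305,287), (229,271) and (297,252), and the lid at (240,221). The bottles are at (377,260), (382,200) and (287,190), with the jar at (342,200). In the top picture the small cap is at (315,273), so the network's first hit for it there was wrong (that was the brush, at 215,176). Next I'll refine the positions with depth.

```bash
cat >> h.py <<'E'
def cloud(cam,d,c=None):
    c=c or viewer.calibration(cam)
    v,u=np.mgrid[0:480,0:640]
    K=np.array([[c['fx'],0,c['cx']],[0,c['fy'],c['cy']],[0,0,1]])
    px=np.stack([u.ravel(),v.ravel()],1).astype(float)
    n=(px-[c['cx'],c['cy']])/[c['fx'],c['fy']];w=n.copy()
    for _ in range(15): w=n/(1+c['k1']*(w**2).sum(1,keepdims=True))
    z=d.ravel()
    P=np.c_[w*z[:,None],z]
    R=np.array(c['R']);X=(P-np.array(c['t']))@R
    X[z<=0]=np.nan
    return X
def topfit(X,xy,r):
    """points near xy: top level, and the enclosing circle of the points at that level"""
    with np.errstate(invalid='ignore'):
        m=(np.hypot(X[:,0]-xy[0],X[:,1]-xy[1])<r)&(X[:,2]>0.012)
    Q=X[m]
    if len(Q)<10: return None
    zt=np.percentile(Q[:,2],97); T=Q[Q[:,2]>zt-0.006]
    (cx,cy),rad=cv2.minEnclosingCircle(T[:,:2].astype(np.float32))
    return zt,len(T),(round(cx,4),round(cy,4)),round(rad*2,4),T[:,:2].mean(0).round(4)
E
python3 - <<'E'
from h import *
g=dict(bottle_round=(.64,-.25),bottle_flat=(.578,-.347),bottle_small=(.559,-.057),jar=(.634,-.15),cap_large=(.459,-.317),cap_medium=(.377,-.215),cap_small=(.465,-.215),jar_lid=(.456,-.076),brush=(.72,.005),reel=(.502,-.42))
for c in ["scene","top"]:
    X=cloud(c,np.load(f"{c}0d.npy")); print(c)
    f=X[(abs(X[:,2])<.02)&(abs(X[:,0]-.5)<.1)&(abs(X[:,1]+.2)<.15)]; print('table z',np.median(f[:,2]))
    for n,p in g.items(): print(n,topfit(X,p,.05))
o=env.observe();print(o['tool_rot'],o['position'],o['grip_width'])
# round bottle & cap_small pixel fits
for n in ["bottle_round","cap_small"]:
  for c in ["scene","top"]:
    print(n,c,[(np.round(q['pixel'],1).tolist(),round(q['conf'],2),(lambda o,d:(o-d*o[2]/d[2]).round(3))(*ray(c,q['pixel']))) for q in pinpoint(c,n)])
E
```

```text
scene
table z -0.00012691090370420402
bottle_round (np.float64(0.15101751265148308), 308, (0.6379, -0.2673), 0.0465, array([ 0.6351, -0.2707]))
bottle_flat (np.float64(0.151409240905639), 229, (0.5703, -0.3512), 0.0309, array([ 0.5679, -0.3541]))
bottle_small (np.float64(0.11165817602176553), 76, (0.5615, -0.0634), 0.0197, array([ 0.5606, -0.0648]))
jar (np.float64(0.0898038882194284), 358, (0.6367, -0.151), 0.0853, array([ 0.6347, -0.1528]))
cap_large (np.float64(0.051551738694336054), 918, (0.4633, -0.3152), 0.0655, array([ 0.4613, -0.3175]))
cap_medium (np.float64(0.04362960107389196), 484, (0.3757, -0.2168), 0.05, array([ 0.3751, -0.2184]))
cap_small (np.float64(0.03579274251680611), 212, (0.5013, -0.22), 0.0382, array([ 0.4981, -0.2218]))
jar_lid (np.float64(0.04443326652796373), 71, (0.4513, -0.0775), 0.0217, array([ 0.4521, -0.079 ]))
brush (np.float64(0.05404467646245454), 83, (0.7178, -0.0019), 0.0529, array([ 0.7187, -0.002 ]))
reel (np.float64(0.03895731894942842), 246, (0.5022, -0.4213), 0.0307, array([ 0.5018, -0.4222]))
top
table z 0.0001197016086288236
bottle_round (np
[... 859 characters left out ...]
.005), 0.0998, array([0.7174, 0.0087]))
reel (np.float64(0.04103388565758034), 168, (0.5021, -0.4222), 0.0315, array([ 0.5021, -0.4217]))
[[-9.66702364e-01  2.55903381e-01 -1.28599598e-05]
 [ 2.55903379e-01  9.66702362e-01  6.28679352e-05]
 [ 2.85198707e-05  5.74836744e-05 -9.99999998e-01]] [0.14075608 0.53168729 0.23133845] 0.08519291862377815
bottle_round scene []
bottle_round top [([338.5, 219.6], 0.81, array([ 0.635, -0.264,  0.   ])), ([379.2, 246.8], 0.51, array([ 0.575, -0.348,  0.   ]))]
cap_small scene [([296.8, 259.3], 0.68, array([ 0.502, -0.217,  0.   ]))]
cap_small top [([216.2, 184.0], 0.75, array([0.713, 0.001, 0.   ])), ([312.8, 280.1], 0.63, array([ 0.495, -0.217,  0.   ]))]
```

```bash
cat > p.py <<'E'
import sys,numpy as np
from rig import env
def plan(wps,cmd=None,w=.085,step=.058):
    """wps: (x,y,z,yaw,opening[,nrows]); prints rows"""
    o=env.observe();R=np.array(o['tool_rot']);p=np.array(o['position']);yaw=np.arctan2(R[1,1],R[0,1])
    if cmd is not None: p=np.array(cmd[:3],float);yaw=np.radians(cmd[3])
    rows=[]
    for W in wps:
        t=np.array(W[:3]);ty=np.radians(W[3])
        dy=(ty-yaw)
        n=W[5] if len(W)>5 else max(1,int(np.ceil(max(np.linalg.norm(t-p)/step,abs(dy)/.16))))
        p0=p.copy();y0=yaw
        for i in range(1,n+1):
            q=p0+(t-p0)*i/n; d=q-p
            c,s=np.cos(yaw),np.sin(yaw)
            l=np.round([-s*d[0]+c*d[1],c*d[0]+s*d[1],-d[2]],3 if i<n else 4)
            a=round(-(y0+dy*i/n-yaw),3)
            rows.append("%g %g %g 0 0 %g %g"%(*l,a,W[4]))
            p=p+np.array([-s*l[0]+c*l[1],c*l[0]+s*l[1],-l[2]]);yaw-=a
    for i in range(0,len(rows),12): print("; ".join(rows[i:i+12]))
    print('end',p.round(4),round(np.degrees(yaw),2),len(rows))
def st():
    o=env.observe();R=np.array(o['tool_rot']);print('t',o['time_s'],np.round(o['position'],4),'yaw',round(np.degrees(np.arctan2(R[1,1],R[0,1])),2),'w',round(o['grip_width'],4),'F',np.round(o['ft_force'],1),'q',np.round(o['q'],0))
E
python3 -c "
from p import *
plan([(.462,-.316,.13,25,.085,17)])"
```

```text
-0.031 -0.043 0.006 0 0 0.052 0.085; -0.033 -0.042 0.006 0 0 0.051 0.085; -0.036 -0.04 0.006 0 0 0.052 0.085; -0.037 -0.038 0.006 0 0 0.051 0.085; -0.039 -0.036 0.006 0 0 0.052 0.085; -0.041 -0.034 0.006 0 0 0.051 0.085; -0.043 -0.032 0.006 0 0 0.052 0.085; -0.044 -0.03 0.006 0 0 0.051 0.085; -0.046 -0.027 0.006 0 0 0.052 0.085; -0.047 -0.025 0.006 0 0 0.051 0.085; -0.049 -0.022 0.006 0 0 0.052 0.085; -0.049 -0.02 0.006 0 0 0.051 0.085
-0.051 -0.018 0.005 0 0 0.052 0.085; -0.051 -0.014 0.006 0 0 0.051 0.085; -0.052 -0.012 0.006 0 0 0.052 0.085; -0.052 -0.01 0.006 0 0 0.051 0.085; -0.0532 -0.0065 0.0063 0 0 0.052 0.085
end [ 0.462 -0.316  0.13 ] 24.98 17
```

Call:
{"name": "move_arm", "arguments": {"plan": "-0.031 -0.043 0.006 0 0 0.052 0.085; -0.033 -0.042 0.006 0 0 0.051 0.085; -0.036 -0.04 0.006 0 0 0.052 0.085; -0.037 -0.038 0.006 0 0 0.051 0.085; -0.039 -0.036 0.006 0 0 0.052 0.085; -0.041 -0.034 0.006 0 0 0.051 0.085; -0.043 -0.032 0.006 0 0 0.052 0.085; -0.044 -0.03 0.006 0 0 0.051 0.085; -0.046 -0.027 0.006 0 0 0.052 0.085; -0.047 -0.025 0.006 0 0 0.051 0.085; -0.049 -0.022 0.006 0 0 0.052 0.085; -0.049 -0.02 0.006 0 0 0.051 0.085", "grip_force": 25}}

```text
time_s: 2.8
position: [0.368, -0.0685, 0.1594]
tool_rot: [[-0.638, 0.77, 0.001], [0.77, 0.638, -0.0], [-0.001, 0.0, -1.0]]
ft_force: [1.1, -0.1, 0.1]
grip_width: 0.085
gripper_force: 0.0
```

Call:
{"name": "move_arm", "arguments": {"plan": "-0.051 -0.018 0.005 0 0 0.052 0.085; -0.051 -0.014 0.006 0 0 0.051 0.085; -0.052 -0.012 0.006 0 0 0.052 0.085; -0.052 -0.01 0.006 0 0 0.051 0.085; -0.053 -0.0065 0.006 0 0 0.052 0.085; 0 0 0 0 0 0 0.085; 0 0 0 0 0 0 0.085"}}

```text
time_s: 3.68
position: [0.4616, -0.3153, 0.1301]
tool_rot: [[-0.423, 0.906, -0.001], [0.906, 0.423, 0.001], [0.001, -0.0, -1.0]]
ft_force: [0.1, 0.8, -0.1]
grip_width: 0.0853
gripper_force: 0.0
```

Run:
```python
from h import *
from p import *
st()
c=viewer.calibration("wrist");p,d=viewer.get_image("wrist");cv2.imwrite("pics/w0.png",p[:,:,::-1])
X=cloud("wrist",d,c);print((-np.array(c['R']).T@c['t']).round(3))
for n,q in dict(capL=(.462,-.316),capS=(.499,-.2205)).items(): print(n,topfit(X,q,.045))
plan([(.462,-.316,.02,25,.085)])
```

```text
t 3.675 [ 0.4616 -0.3153  0.1301] yaw 25.0 w 0.0853 F [ 0.1  0.8 -0.1] q [-46.  28.  82.   0.  70. -71.]
[ 0.432 -0.251  0.275]
capL (np.float64(0.22123329306309636), 7537, (0.4568, -0.3035), 0.0738, array([ 0.4557, -0.3008]))
capS (np.float64(0.03776311570614741), 3216, (0.502, -0.2207), 0.0374, array([ 0.5013, -0.2207]))
-0.001 -0 0.055 0 0 0 0.085; -0.0001 -0.0001 0.0554 0 0 0 0.085
end [ 0.462 -0.316  0.02 ] 25.03 2
```

View pics/w0.png

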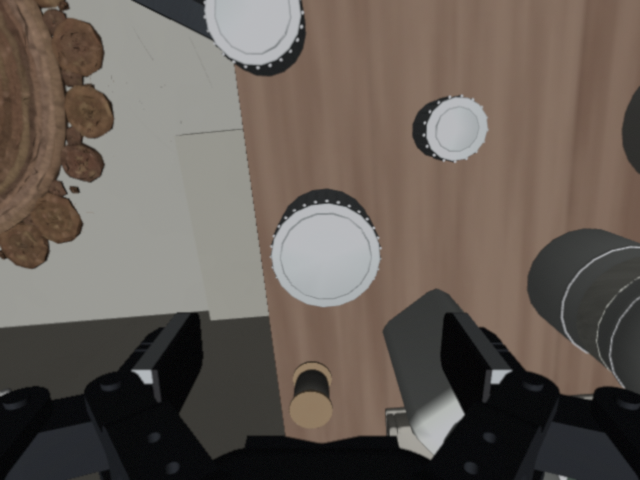

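The cap is centred between the fingers at pixel (326,254). The flat bottle at (440,370) lies beyond the right finger.

Run:
```python
from h import *
c=viewer.calibration("wrist");p,d=viewer.get_image("wrist");X=cloud("wrist",d,c);X[X[:,2]>.08]=np.nan
for q in [(.462,-.316),(.375,-.217),(.499,-.2205)]: print(topfit(X,q,.042))
```

```text
(np.float64(0.05372277065924251), 8902, (0.4652, -0.3153), 0.0652, array([ 0.4644, -0.314 ]))
(np.float64(0.04579082423210394), 5434, (0.3778, -0.2167), 0.0517, array([ 0.3812, -0.2225]))
(np.float64(0.03774276949837673), 3208, (0.502, -0.2205), 0.0378, array([ 0.5012, -0.2207]))
```

Call:
{"name": "move_arm", "arguments": {"plan": "-0.001 0 0.055 0 0 0 0.085; 0 0 0.055 0 0 0 0.085; 0 0 0 0 0 0 0.085; 0 0 0 0 0 0 0.05; 0 0 0 0 0 0 0.05; 0 0 0 0 0 0 0.05; 0 0 0 0 0 0 0.05; 0 0 0 0 0 0 0.05", "grip_force": 25}}

```text
time_s: 4.78
position: [0.4633, -0.3175, 0.0231]
tool_rot: [[-0.423, 0.906, 0.003], [0.906, 0.423, -0.003], [-0.004, 0.002, -1.0]]
ft_force: [-0.5, 2.1, 7.7]
grip_width: 0.0615
gripper_force: 27.5
```

```bash
python3 -c "
from p import *
plan([(.462,-.316,.20,25,.05),(.639,-.268,.20,25,.05)],cmd=(.462,-.316,.02,25))"
```

```text
0 0 -0.045 0 0 -0 0.05; 0 0 -0.045 0 0 -0 0.05; 0 0 -0.045 0 0 -0 0.05; 0 0 -0.045 0 0 -0 0.05; -0.008 0.045 -0 0 0 -0 0.05; -0.008 0.045 -0 0 0 -0 0.05; -0.007 0.046 -0 0 0 -0 0.05; -0.0083 0.0447 -0 0 0 -0 0.05
end [ 0.639 -0.268  0.2  ] 25.0 8
```

Call:
{"name": "move_arm", "arguments": {"plan": "0 0 -0.045 0 0 0 0.05; 0 0 -0.045 0 0 0 0.05; 0 0 -0.045 0 0 0 0.05; 0 0 -0.045 0 0 0 0.05; -0.008 0.045 0 0 0 0 0.05; -0.008 0.045 0 0 0 0 0.05; -0.007 0.046 0 0 0 0 0.05; -0.008 0.045 0 0 0 0 0.05; 0 0 0 0 0 0 0.05; 0 0 0 0 0 0 0.05"}}

```text
time_s: 6.02
position: [0.639, -0.2685, 0.2015]
tool_rot: [[-0.422, 0.906, 0.001], [0.906, 0.422, -0.001], [-0.001, 0.0, -1.0]]
ft_force: [-0.0, -0.5, -0.4]
grip_width: 0.0618
gripper_force: 28.0
```

Run:
```python
from h import *
from p import *
st()
c=viewer.calibration("wrist");p,d=viewer.get_image("wrist");cv2.imwrite("pics/w1.png",p[:,:,::-1])
for cam in ["scene","top"]:
    i,dd=viewer.get_image(cam);cv2.imwrite(f"pics/{cam}1.png",i[:,:,::-1])
    X=cloud(cam,dd);X[(X[:,2]>.24)]=np.nan
    for lo,hi in [(.215,.233)]:
        m=(abs(X[:,2]-(lo+hi)/2)<(hi-lo)/2)&(np.hypot(X[:,0]-.639,X[:,1]+.268)<.05);print(cam,m.sum(),np.nanmedian(X[m],0).round(4), cv2.minEnclosingCircle(X[m][:,:2].astype(np.float32)) if m.sum()>5 else '')
s=cv2.imread("pics/scene1.png")[100:280,270:510];cv2.imwrite("pics/s1c.png",cv2.resize(s,None,fx=3,fy=3))
```

```text
t 6.025 [ 0.639  -0.2685  0.2015] yaw 24.98 w 0.0618 F [-0.  -0.5 -0.4] q [-33.  38.  51.  -0.  91. -58.]
scene 722 [ 0.6325 -0.2871  0.2282] ((0.6366076469421387, -0.27295660972595215), 0.043860647827386856)
top 613 [ 0.6264 -0.2576  0.2284] ((0.6330045461654663, -0.26957911252975464), 0.04173261672258377)
```

View pics/s1c.png

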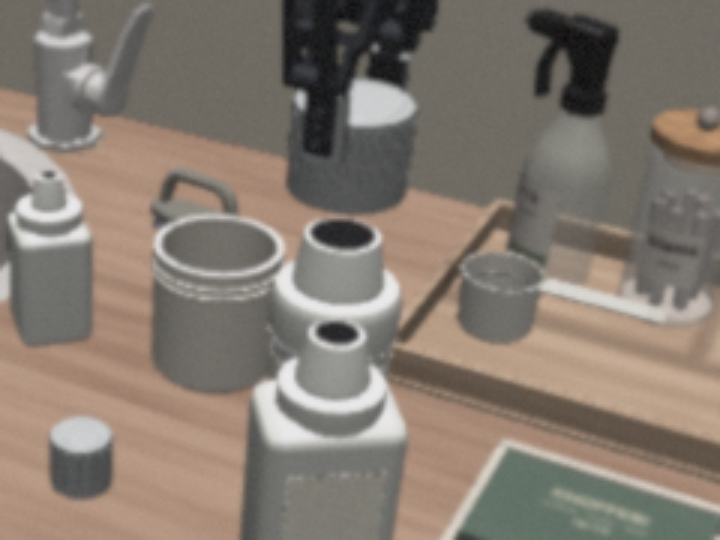

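View pics/w1.png

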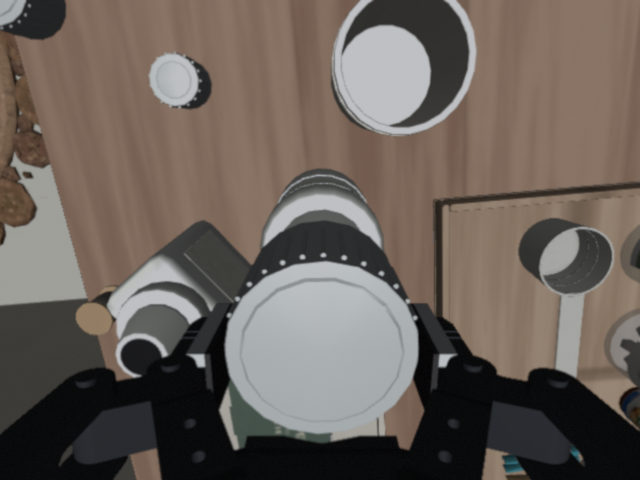

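The scene crop shows the large cap level in the fingers at (350,145), above and in line with the round bottle's spout at (342,235). The wrist view has the cap at (321,345), laterally aligned with the spout below it. I'll lower it now.

Call:
{"name": "move_arm", "arguments": {"plan": "0 0 0.02 0 0 0 0.05; 0 0 0.015 0 0 0 0.05; 0 0 0.012 0 0 0 0.05; 0 0 0.007 0 0 0 0.05; 0 0 0.004 0 0 0 0.05; 0 0 0 0 0 0 0.05"}}

```text
time_s: 6.92
position: [0.6397, -0.2686, 0.1432]
tool_rot: [[-0.422, 0.906, 0.001], [0.906, 0.422, -0.001], [-0.001, 0.001, -1.0]]
ft_force: [-0.2, 1.0, 2.5]
grip_width: 0.0616
gripper_force: 28.4
```

Call:
{"name": "move_arm", "arguments": {"plan": "0 0 0.001 0 0 0 0.05; 0 0 0 0 0 0 0.068; 0 0 0 0 0 0 0.076; 0 0 0 0 0 0 0.082; 0 0 0 0 0 0 0.082; 0 0 -0.03 0 0 0 0.082; 0 0 -0.04 0 0 0 0.082; 0 0 0 0 0 0 0.082"}}

```text
time_s: 7.92
position: [0.6404, -0.269, 0.215]
tool_rot: [[-0.422, 0.906, 0.006], [0.906, 0.422, -0.004], [-0.006, 0.004, -1.0]]
ft_force: [0.5, -0.8, -0.9]
grip_width: 0.082
gripper_force: 0.0
```

Run:
```python
from h import *
from p import *
st()
for cam in ["scene","top"]:
    i,dd=viewer.get_image(cam);X=cloud(cam,dd);X[(X[:,2]>.2)]=np.nan
    for q in [(.638,-.268),(.570,-.351),(.6355,-.152)]: print(cam,topfit(X,q,.04))
plan([(.58,-.25,.22,0,.075),(.375,-.217,.10,-20,.075),(.376,-.217,.018,-20,.075)])
```

```text
t 7.925 [ 0.6404 -0.269   0.215 ] yaw 24.98 w 0.082 F [ 0.5 -0.8 -0.9] q [-33.  37.  49.   0.  93. -58.]
scene (np.float64(0.17125731631989455), 635, (0.637, -0.2679), 0.0664, array([ 0.6348, -0.2711]))
scene (np.float64(0.15156975596503075), 230, (0.5698, -0.3523), 0.0303, array([ 0.5681, -0.3544]))
scene (np.float64(0.08993961512958223), 266, (0.6355, -0.1521), 0.08, array([ 0.6341, -0.1557]))
top (np.float64(0.17247132420146957), 672, (0.638, -0.2669), 0.0666, array([ 0.6353, -0.2646]))
top (np.float64(0.15305349464497933), 180, (0.5703, -0.3512), 0.0308, array([ 0.569, -0.351]))
top (np.float64(0.09114014433774181), 251, (0.6355, -0.152), 0.08, array([ 0.6358, -0.1504]))
0.014 -0.015 -0.003 0 0 0.145 0.075; 0.011 -0.018 -0.003 0 0 0.146 0.075; 0.0094 -0.0183 -0.0031 0 0 0.145 0.075; 0.007 -0.041 0.024 0 0 0.07 0.075; 0.003 -0.041 0.024 0 0 0.07 0.075; 0.001 -0.042 0.024 0 0 0.069 0.075; -0.002 -0.041 0.024 0 0 0.07 0.075; -0.0049 -0.0415 0.024 0 0 0.07 0.075; 0 0 0.041 0 0 0 0.075; 0.0003 0.0009 0.041 0 0 0 0.075
end [ 0.376 -0.217  0.018] -20.0 10
```

Call:
{"name": "move_arm", "arguments": {"plan": "0.014 -0.015 -0.003 0 0 0.145 0.075; 0.011 -0.018 -0.003 0 0 0.146 0.075; 0.009 -0.018 -0.003 0 0 0.145 0.075; 0.007 -0.041 0.024 0 0 0.07 0.075; 0.003 -0.041 0.024 0 0 0.07 0.075; 0.001 -0.042 0.024 0 0 0.07 0.075; -0.002 -0.041 0.024 0 0 0.07 0.075; -0.005 -0.0405 0.024 0 0 0.07 0.075; 0 0 0 0 0 0 0.075; 0 0 0 0 0 0 0.075"}}

```text
time_s: 9.28
position: [0.377, -0.2181, 0.1003]
tool_rot: [[0.343, 0.939, 0.0], [0.939, -0.343, -0.0], [-0.0, 0.0, -1.0]]
ft_force: [-0.6, -0.4, 0.4]
grip_width: 0.075
gripper_force: 0.0
```

Run:
```python
from h import *
from p import *
st()
c=viewer.calibration("wrist");p,d=viewer.get_image("wrist");X=cloud("wrist",d,c);X[X[:,2]>.06]=np.nan
print(topfit(X,(.377,-.217),.042))
plan([(.377,-.217,.018,-20,.075)])
```

```text
t 9.275 [ 0.377  -0.2181  0.1003] yaw -20.04 w 0.075 F [-0.6 -0.4  0.4] q [-46.  20. 103.   0.  57. -26.]
(np.float64(0.045680278704517296), 6621, (0.3779, -0.2162), 0.0516, array([ 0.3783, -0.2148]))
0.001 -0 0.041 0 0 -0 0.075; 0.0001 -0.0008 0.0415 0 0 -0 0.075
end [ 0.377 -0.217  0.018] -20.02 2
```

Call:
{"name": "move_arm", "arguments": {"plan": "0.001 0 0.041 0 0 0 0.075; 0 0 0.041 0 0 0 0.075; 0 0 0 0 0 0 0.075; 0 0 0 0 0 0 0.035; 0 0 0 0 0 0 0.035; 0 0 0 0 0 0 0.035; 0 0 0 0 0 0 0.035; 0 0 0 0 0 0 0.035"}}

```text
time_s: 10.32
position: [0.3778, -0.2175, 0.02]
tool_rot: [[0.343, 0.939, 0.003], [0.939, -0.343, -0.003], [-0.001, 0.004, -1.0]]
ft_force: [0.2, 2.2, 6.9]
grip_width: 0.0486
gripper_force: 25.5
```

```bash
python3 -c "
from p import *
st()
plan([(.378,-.217,.195,-20,.035),(.572,-.351,.195,-30,.035)],cmd=(.378,-.217,.018,-20))"
```

```text
t 10.325 [ 0.3778 -0.2175  0.02  ] yaw -20.06 w 0.0486 F [0.2 2.2 6.9] q [-46.  28. 109.   0.  43. -26.]
0 0 -0.044 0 0 -0 0.035; 0 0 -0.045 0 0 -0 0.035; 0 0 -0.044 0 0 -0 0.035; 0 0 -0.044 0 0 -0 0.035; -0.012 0.046 -0 0 0 0.035 0.035; -0.01 0.046 -0 0 0 0.035 0.035; -0.009 0.046 -0 0 0 0.035 0.035; -0.007 0.047 -0 0 0 0.035 0.035; -0.0055 0.0465 -0 0 0 0.035 0.035
end [ 0.572  -0.3511  0.195 ] -30.03 9
```

Call:
{"name": "move_arm", "arguments": {"plan": "0 0 -0.044 0 0 0 0.035; 0 0 -0.045 0 0 0 0.035; 0 0 -0.044 0 0 0 0.035; 0 0 -0.044 0 0 0 0.035; -0.012 0.046 0 0 0 0.035 0.035; -0.01 0.046 0 0 0 0.035 0.035; -0.009 0.046 0 0 0 0.035 0.035; -0.007 0.047 0 0 0 0.035 0.035; -0.0055 0.0465 0 0 0 0.035 0.035; 0 0 0 0 0 0 0.035; 0 0 0 0 0 0 0.035"}}

```text
time_s: 11.7
position: [0.5703, -0.3505, 0.1961]
tool_rot: [[0.501, 0.866, 0.0], [0.866, -0.501, -0.0], [-0.0, 0.0, -1.0]]
ft_force: [-0.7, 0.7, -0.3]
grip_width: 0.0489
gripper_force: 26.5
```

Run:
```python
from h import *
from p import *
st()
i,_=viewer.get_image("scene");cv2.imwrite("pics/s2c.png",cv2.resize(i[100:300,270:510,::-1],None,fx=3,fy=3))
```

```text
t 11.7 [ 0.5703 -0.3505  0.1961] yaw -30.05 w 0.0489 F [-0.7  0.7 -0.3] q [-42.  35.  56.  -0.  88. -12.]
```

View pics/s2c.png

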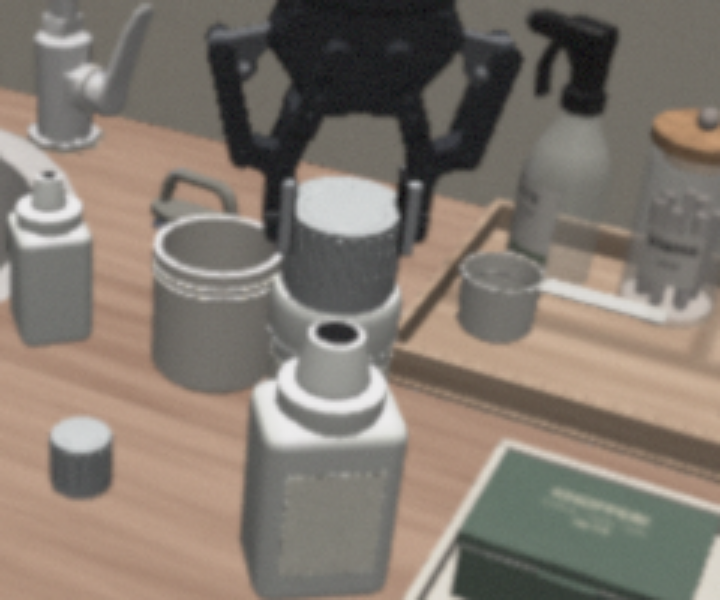

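The scene crop shows the medium cap level in the fingers at (343,245), right above the flat bottle's spout at (338,335).

Call:
{"name": "move_arm", "arguments": {"plan": "0 0.001 0.015 0 0 0 0.035; 0 0 0.014 0 0 0 0.035; 0 0 0.012 0 0 0 0.035; 0 0 0.007 0 0 0 0.035; 0 0 0.004 0 0 0 0.035; 0 0 0 0 0 0 0.035"}}

```text
time_s: 12.5
position: [0.5716, -0.3515, 0.1451]
tool_rot: [[0.501, 0.865, 0.001], [0.865, -0.501, -0.001], [-0.001, 0.001, -1.0]]
ft_force: [-4.0, 2.9, 8.9]
grip_width: 0.0487
gripper_force: 27.4
```

Call:
{"name": "move_arm", "arguments": {"plan": "0 0 0 0 0 0 0.054; 0 0 0 0 0 0 0.062; 0 0 0 0 0 0 0.07; 0 0 0 0 0 0 0.07; 0 0 -0.03 0 0 0 0.07; 0 0 -0.04 0 0 0 0.07; 0 0 0 0 0 0 0.07"}}

```text
time_s: 13.38
position: [0.5724, -0.3522, 0.2168]
tool_rot: [[0.501, 0.865, 0.005], [0.865, -0.501, -0.004], [-0.001, 0.007, -1.0]]
ft_force: [0.3, -0.3, 0.1]
grip_width: 0.0701
gripper_force: 0.0
```

Run:
```python
from h import *
from p import *
st()
for cam in ["scene","top"]:
    i,dd=viewer.get_image(cam);X=cloud(cam,dd);X[(X[:,2]>.2)]=np.nan
    for q in [(.638,-.268),(.570,-.351),(.5,-.2205),(.562,-.063)]: print(cam,topfit(X,q,.04))
plan([(.5005,-.2205,.10,-30,.06)])
```

```text
t 13.375 [ 0.5724 -0.3522  0.2168] yaw -30.08 w 0.0701 F [ 0.3 -0.3  0.1] q [-42.  35.  54.   0.  91. -12.]
scene (np.float64(0.17144157932271945), 626, (0.6374, -0.2677), 0.0663, array([ 0.635, -0.271]))
scene (np.float64(0.16767151229308774), 563, (0.5705, -0.3504), 0.0521, array([ 0.5688, -0.3534]))
scene (np.float64(0.03552390216272854), 230, (0.5003, -0.2202), 0.0372, array([ 0.4989, -0.2219]))
scene (np.float64(0.11291239754180438), 69, (0.562, -0.063), 0.0183, array([ 0.5609, -0.0648]))
top (np.float64(0.1699107739910081), 127, (0.6216, -0.2797), 0.0508, array([ 0.6164, -0.2817]))
top (np.float64(0.168938121730757), 379, (0.5706, -0.3519), 0.0515, array([ 0.5658, -0.3529]))
top (np.float64(0.03743036930029259), 229, (0.4997, -0.2207), 0.0363, array([ 0.4997, -0.2212]))
top None
0.019 -0.032 0.028 0 0 -0 0.06; 0.02 -0.032 0.028 0 0 -0.001 0.06; 0.019 -0.031 0.029 0 0 -0 0.06; 0.0198 -0.032 0.028 0 0 -0 0.06
end [ 0.5005 -0.2205  0.1   ] -30.02 4
```

Call:
{"name": "move_arm", "arguments": {"plan": "0.019 -0.032 0.028 0 0 0 0.06; 0.02 -0.032 0.028 0 0 0 0.06; 0.019 -0.031 0.029 0 0 0 0.06; 0.02 -0.0315 0.028 0 0 0 0.06; 0 0 0 0 0 0 0.06; 0 0 0 0 0 0 0.06"}}

```text
time_s: 14.22
position: [0.5016, -0.2212, 0.1003]
tool_rot: [[0.501, 0.865, 0.0], [0.865, -0.501, -0.0], [-0.0, 0.0, -1.0]]
ft_force: [0.3, -1.2, -0.2]
grip_width: 0.0599
gripper_force: 0.0
```

Run:
```python
from h import *
from p import *
st()
c=viewer.calibration("wrist");p,d=viewer.get_image("wrist");X=cloud("wrist",d,c);X[X[:,2]>.06]=np.nan
print(topfit(X,(.501,-.2205),.042))
plan([(.501,-.2205,.014,-30,.06)])
```

```text
t 14.225 [ 0.5016 -0.2212  0.1003] yaw -30.08 w 0.0599 F [ 0.3 -1.2 -0.2] q [-36.  29.  86.  -0.  65.  -6.]
(np.float64(0.03756935722073336), 3205, (0.5024, -0.2207), 0.0379, array([ 0.5028, -0.2195]))
0 -0.001 0.043 0 0 -0.001 0.06; 0.0005 -0.0003 0.0436 0 0 -0.001 0.06
end [ 0.501  -0.2205  0.014 ] -29.99 2
```

Call:
{"name": "move_arm", "arguments": {"plan": "0.0005 0 0.043 0 0 0 0.06; 0 0 0.043 0 0 0 0.06; 0 0 0 0 0 0 0.06; 0 0 0 0 0 0 0.022; 0 0 0 0 0 0 0.022; 0 0 0 0 0 0 0.022; 0 0 0 0 0 0 0.022; 0 0 0 0 0 0 0.022"}}

```text
time_s: 15.28
position: [0.5026, -0.2211, 0.0163]
tool_rot: [[0.501, 0.865, 0.004], [0.865, -0.501, -0.003], [-0.001, 0.005, -1.0]]
ft_force: [0.2, -0.9, 7.6]
grip_width: 0.0347
gripper_force: 25.2
```

```bash
python3 -c "
from p import *
st()
plan([(.5018,-.2208,.155,-30,.022),(.5635,-.062,.155,-10,.022)],cmd=(.5018,-.2208,.014,-30))"
```

```text
t 15.275 [ 0.5026 -0.2211  0.0163] yaw -30.08 w 0.0347 F [ 0.2 -0.9  7.6] q [-36.  36.  91.  -0.  53.  -6.]
0 0 -0.047 0 0 -0 0.022; 0 0 -0.047 0 0 -0 0.022; 0 0 -0.047 0 0 -0 0.022; 0.056 -0.009 -0 0 0 -0.116 0.022; 0.057 -0.002 -0 0 0 -0.117 0.022; 0.0564 0.0048 -0 0 0 -0.116 0.022
end [ 0.5635 -0.062   0.155 ] -10.0 6
```

Call:
{"name": "move_arm", "arguments": {"plan": "0 0 -0.047 0 0 0 0.022; 0 0 -0.047 0 0 0 0.022; 0 0 -0.047 0 0 0 0.022; 0.056 -0.009 0 0 0 -0.116 0.022; 0.057 -0.002 0 0 0 -0.117 0.022; 0.056 0.005 0 0 0 -0.116 0.022; 0 0 0 0 0 0 0.022; 0 0 0 0 0 0 0.022"}}

```text
time_s: 16.27
position: [0.5634, -0.0622, 0.1559]
tool_rot: [[0.175, 0.985, 0.001], [0.985, -0.175, -0.0], [-0.0, 0.001, -1.0]]
ft_force: [0.2, -0.2, -1.0]
grip_width: 0.0347
gripper_force: 25.3
```

Run:
```python
from h import *
from p import *
st()
i,_=viewer.get_image("scene");cv2.imwrite("pics/s3c.png",cv2.resize(i[80:280,200:440,::-1],None,fx=3,fy=3))
```

```text
t 16.275 [ 0.5634 -0.0622  0.1559] yaw -10.1 w 0.0347 F [ 0.2 -0.2 -1. ] q [-18.  27.  79.  -0.  74.  -8.]
```

View pics/s3c.png

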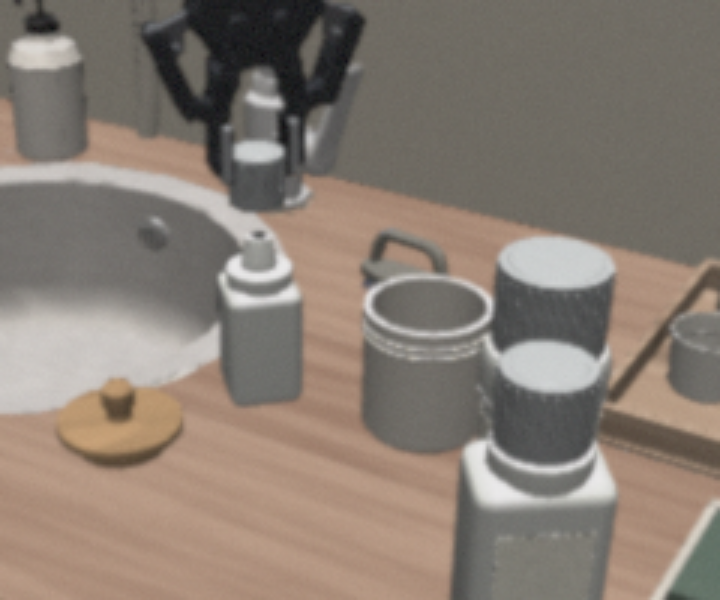

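The scene crop shows the small cap level at (257,175) above the small bottle's spout at (259,250). The other two caps are fully down at (553,290) and (548,400).

Call:
{"name": "move_arm", "arguments": {"plan": "0 0 0.014 0 0 0 0.022; 0 0 0.012 0 0 0 0.022; 0 0 0.01 0 0 0 0.022; 0 0 0.006 0 0 0 0.022; 0 0 0.0035 0 0 0 0.022; 0 0 0 0 0 0 0.022"}}

```text
time_s: 17.08
position: [0.5638, -0.0621, 0.1113]
tool_rot: [[0.175, 0.985, 0.002], [0.985, -0.175, -0.001], [-0.001, 0.002, -1.0]]
ft_force: [-3.6, 0.2, 11.6]
grip_width: 0.0346
gripper_force: 26.4
```

Seated with 11.6 N. Releasing.

Call:
{"name": "move_arm", "arguments": {"plan": "0 0 0 0 0 0 0.04; 0 0 0 0 0 0 0.048; 0 0 0 0 0 0 0.056; 0 0 0 0 0 0 0.056; 0 0 -0.03 0 0 0 0.056; 0 0 -0.03 0 0 0 0.056; 0 0 0 0 0 0 0.056"}}

```text
time_s: 17.95
position: [0.5644, -0.0622, 0.1718]
tool_rot: [[0.175, 0.985, 0.004], [0.985, -0.175, -0.001], [-0.001, 0.004, -1.0]]
ft_force: [0.4, -0.3, -0.6]
grip_width: 0.056
gripper_force: 0.0
```

Run:
```python
from h import *
from p import *
st()
for cam in ["scene","top"]:
    i,dd=viewer.get_image(cam);X=cloud(cam,dd);X[(X[:,2]>.2)]=np.nan;X2=X.copy();X2[X[:,2]>.15]=np.nan
    print(cam,topfit(X2,(.562,-.063),.04),topfit(X,(.452,-.078),.04),topfit(X,(.6355,-.152),.045))
plan([(.454,-.078,.10,0,.05)])
```

```text
t 17.95 [ 0.5644 -0.0622  0.1718] yaw -10.08 w 0.056 F [ 0.4 -0.3 -0.6] q [-18.  26.  77.   0.  76.  -8.]
scene (np.float64(0.129776617386144), 156, (0.5623, -0.0622), 0.0383, array([ 0.5605, -0.0648])) (np.float64(0.04412206619256914), 78, (0.4529, -0.0769), 0.0223, array([ 0.4524, -0.0791])) (np.float64(0.08992012676106578), 345, (0.6358, -0.1512), 0.085, array([ 0.6337, -0.1529]))
top (np.float64(0.13088272023899353), 210, (0.5625, -0.0632), 0.038, array([ 0.5606, -0.0653])) (np.float64(0.04505508872937415), 102, (0.4533, -0.0772), 0.0233, array([ 0.4524, -0.0775])) (np.float64(0.09105265624306652), 318, (0.6369, -0.1517), 0.0848, array([ 0.635 , -0.1517]))
-0.012 -0.035 0.023 0 0 -0.059 0.05; -0.009 -0.035 0.023 0 0 -0.058 0.05; -0.0078 -0.0365 0.0233 0 0 -0.059 0.05
end [ 0.454 -0.078  0.1  ] -0.0 3
```

Call:
{"name": "move_arm", "arguments": {"plan": "-0.012 -0.035 0.023 0 0 -0.059 0.05; -0.009 -0.035 0.023 0 0 -0.058 0.05; -0.008 -0.0365 0.023 0 0 -0.059 0.05; 0 0 0 0 0 0 0.05; 0 0 0 0 0 0 0.05"}}

```text
time_s: 18.68
position: [0.4549, -0.0785, 0.1008]
tool_rot: [[0.001, 1.0, 0.0], [1.0, -0.001, -0.0], [-0.0, 0.0, -1.0]]
ft_force: [1.4, -0.2, 0.4]
grip_width: 0.05
gripper_force: 0.0
```

Run:
```python
from h import *
from p import *
st()
c=viewer.calibration("wrist");p,d=viewer.get_image("wrist");cv2.imwrite("pics/w4.png",p[:,:,::-1]);X=cloud("wrist",d,c);X[X[:,2]>.06]=np.nan
print(topfit(X,(.454,-.078),.03))
plan([(.454,-.0775,.025,0,.05)])
```

```text
t 18.675 [ 0.4549 -0.0785  0.1008] yaw -0.04 w 0.05 F [ 1.4 -0.2  0.4] q [-25.  22.  99.   0.  59. -25.]
(np.float64(0.047063610949457574), 1278, (0.456, -0.0764), 0.0222, array([ 0.4559, -0.0753]))
0.001 -0.001 0.038 0 0 -0 0.05; 0 -0.0002 0.038 0 0 -0 0.05
end [ 0.454  -0.0775  0.025 ] -0.02 2
```

View pics/w4.png

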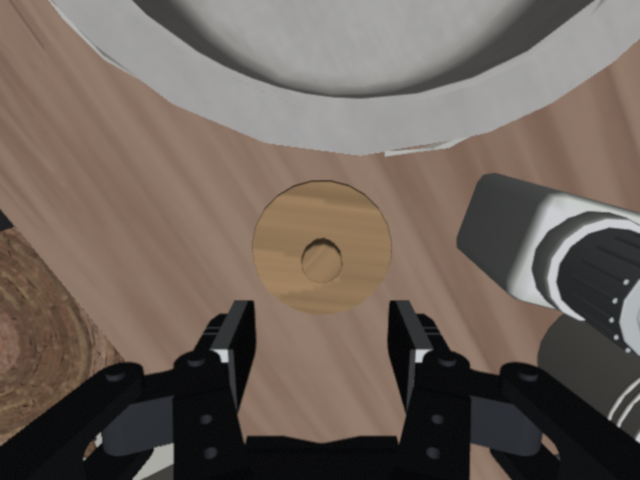

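The wrist view shows the lid knob at (322,260), centred between the fingers.

Call:
{"name": "move_arm", "arguments": {"plan": "0.001 0 0.038 0 0 0 0.05; 0 0 0.037 0 0 0 0.05; 0 0 0 0 0 0 0.04; 0 0 0 0 0 0 0.01; 0 0 0 0 0 0 0.01; 0 0 0 0 0 0 0.01; 0 0 0 0 0 0 0.01; 0 0 0 0 0 0 0.01", "grip_force": 35}}

```text
time_s: 19.73
position: [0.4551, -0.0776, 0.027]
tool_rot: [[0.0, 1.0, 0.003], [1.0, -0.0, -0.001], [-0.001, 0.003, -1.0]]
ft_force: [0.2, 0.7, 7.8]
grip_width: 0.02
gripper_force: 34.9
```

```bash
python3 -c "
from p import *
st()
plan([(.4549,-.0775,.156,0,.01),(.50,-.15,.156,-10,.01),(.6375,-.152,.156,-20,.01)],cmd=(.4549,-.0775,.026,0))"
```

```text
t 19.725 [ 0.4551 -0.0776  0.027 ] yaw -0.0 w 0.02 F [0.2 0.7 7.8] q [-24.  29. 104.   0.  47. -24.]
0 0 -0.043 0 0 -0 0.01; 0 0 -0.044 0 0 -0 0.01; 0 0 -0.043 0 0 -0 0.01; -0.036 0.023 -0 0 0 0.087 0.01; -0.0344 0.0252 -0 0 0 0.088 0.01; 0.007 0.045 -0 0 0 0.058 0.01; 0.01 0.045 -0 0 0 0.058 0.01; 0.0127 0.0441 -0 0 0 0.058 0.01
end [ 0.6375 -0.152   0.156 ] -20.0 8
```

Call:
{"name": "move_arm", "arguments": {"plan": "0 0 -0.043 0 0 0 0.01; 0 0 -0.044 0 0 0 0.01; 0 0 -0.043 0 0 0 0.01; -0.036 0.023 0 0 0 0.087 0.01; -0.034 0.025 0 0 0 0.088 0.01; 0.007 0.045 0 0 0 0.058 0.01; 0.01 0.045 0 0 0 0.058 0.01; 0.0125 0.044 0 0 0 0.058 0.01; 0 0 0 0 0 0 0.01; 0 0 0 0 0 0 0.01"}}

```text
time_s: 20.98
position: [0.6358, -0.1514, 0.1558]
tool_rot: [[0.342, 0.94, -0.001], [0.94, -0.342, 0.0], [-0.0, -0.001, -1.0]]
ft_force: [-0.9, -0.4, -1.6]
grip_width: 0.02
gripper_force: 34.9
```

Run:
```python
from h import *
from p import *
st()
i,_=viewer.get_image("scene");cv2.imwrite("pics/s5c.png",cv2.resize(i[80:280,220:460,::-1],None,fx=3,fy=3))
plan([(.6375,-.152,.104,-20,.01)])
```

```text
t 20.975 [ 0.6358 -0.1514  0.1558] yaw -19.97 w 0.02 F [-0.9 -0.4 -1.6] q [-24.  35.  63.  -0.  81.  -4.]
0.0002 0.0019 0.052 0 0 0 0.01
end [ 0.6375 -0.152   0.104 ] -19.99 1
```

View pics/s5c.png

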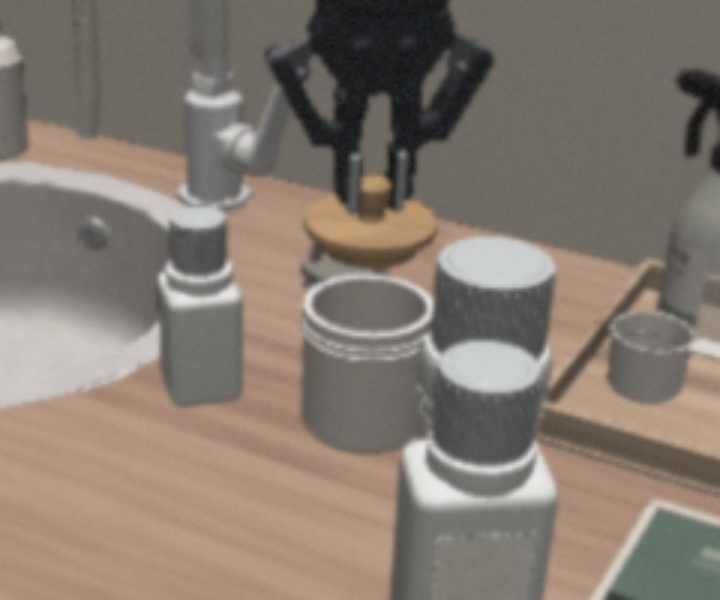

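The lid is level at (370,220) and centred over the jar mouth at (367,305). The small cap is seated at (198,240).

Call:
{"name": "move_arm", "arguments": {"plan": "0 0.001 0.018 0 0 0 0.01; 0 0.001 0.014 0 0 0 0.01; 0 0 0.01 0 0 0 0.01; 0 0 0.006 0 0 0 0.01; 0 0 0.003 0 0 0 0.01; 0 0 0 0 0 0 0.01"}}

```text
time_s: 21.78
position: [0.6386, -0.1523, 0.1053]
tool_rot: [[0.342, 0.94, 0.001], [0.94, -0.342, -0.0], [-0.0, 0.001, -1.0]]
ft_force: [-1.2, 0.7, -1.0]
grip_width: 0.0198
gripper_force: 34.9
```

Call:
{"name": "move_arm", "arguments": {"plan": "0 0 0.001 0 0 0 0.01; 0 0 0 0 0 0 0.01"}}

```text
time_s: 22.02
position: [0.6386, -0.1524, 0.1051]
tool_rot: [[0.342, 0.94, 0.001], [0.94, -0.342, -0.001], [-0.0, 0.002, -1.0]]
ft_force: [-3.2, 0.3, 6.7]
grip_width: 0.0196
gripper_force: 35.5
```

Contact at the expected height. I'll release, rise and back away.

Call:
{"name": "move_arm", "arguments": {"plan": "0 0 0 0 0 0 0.026; 0 0 0 0 0 0 0.034; 0 0 0 0 0 0 0.045; 0 0 0 0 0 0 0.045; 0 0 -0.025 0 0 0 0.045; 0 0 -0.04 0 0 0 0.045; 0 0 -0.035 0 0 0 0.045; 0 -0.055 0 0 0 0 0.045; 0 -0.055 0 0 0 0 0.045; 0 -0.055 0 0 0 0 0.045; 0 -0.05 0 0 0 0 0.045; 0 0 0 0 0 0 0.045"}}

```text
time_s: 23.52
position: [0.4339, -0.0775, 0.2042]
tool_rot: [[0.342, 0.94, -0.0], [0.94, -0.342, 0.0], [0.0, -0.001, -1.0]]
ft_force: [0.4, 0.0, 0.1]
grip_width: 0.0447
gripper_force: 0.0
```

Run:
```python
from h import *
from p import *
st()
for cam in ["scene","top"]:
    i,dd=viewer.get_image(cam);cv2.imwrite(f"pics/{cam}9.png",i[:,:,::-1]);X=cloud(cam,dd);X[(X[:,2]>.2)]=np.nan
    for q in [(.638,-.268),(.570,-.351),(.562,-.063),(.6365,-.152),(.502,-.4215)]: print(cam,topfit(X,q,.04))
    Y=X[(abs(X[:,2]-.098)<.005)&(np.hypot(X[:,0]-.6365,X[:,1]+.152)<.06)];print('disc',np.median(Y[:,2]),cv2.minEnclosingCircle(Y[:,:2].astype(np.float32)))
i=cv2.imread("pics/scene9.png");cv2.imwrite("pics/s9c.png",cv2.resize(i[130:330,220:460],None,fx=3,fy=3))
```

```text
t 23.525 [ 0.4339 -0.0775  0.2042] yaw -19.98 w 0.0447 F [0.4 0.  0.1] q [-26.  12.  93.   0.  75.  -6.]
scene (np.float64(0.17149521992196676), 623, (0.6384, -0.2669), 0.0648, array([ 0.635 , -0.2709]))
scene (np.float64(0.16769003133397428), 565, (0.5709, -0.3507), 0.0516, array([ 0.5686, -0.3535]))
scene (np.float64(0.12964254370842554), 165, (0.5621, -0.0614), 0.0385, array([ 0.5603, -0.0653]))
scene (np.float64(0.11937576152092125), 84, (0.6362, -0.1519), 0.0216, array([ 0.6349, -0.1546]))
scene (np.float64(0.038725263864656176), 248, (0.5015, -0.4215), 0.0315, array([ 0.5019, -0.4222]))
disc 0.09773451320257158 ((0.6361287236213684, -0.15066465735435486), 0.041438549757003784)
top (np.float64(0.17268024477931934), 793, (0.6378, -0.2691), 0.0681, array([ 0.6367, -0.268 ]))
top (np.float64(0.16932096213742664), 509, (0.5709, -0.3523), 0.0512, array([ 0.5704, -0.3503]))
top (np.float64(0.10104189155581697), 35, (0.5584, -0.0783), 0.0232, array([ 0.5557, -0.0783]))
top (np.float64(0.1220640676200984), 93, (0.6374, -0.152), 0.0223, array([ 0.636 , -0.1522]))
top (np.float64(0.04075264101050453), 166, (0.5028, -0.4224), 0.0307, array([ 0.502 , -0.4215]))
disc 0.0978187220290844 ((0.6374600529670715, -0.1534716933965683), 0.04229357838630676)
```

View pics/s9c.png

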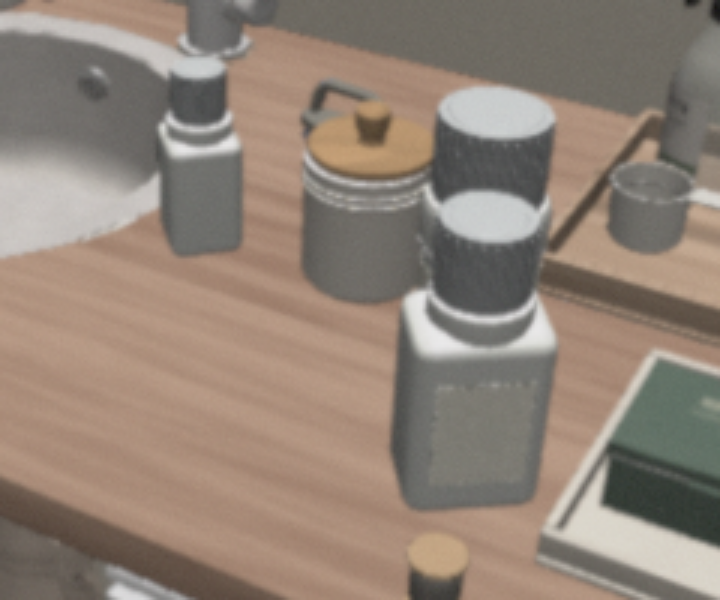

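The crop shows all three caps fully down at (197,90), (495,145) and (487,250), the lid flat on the jar at (372,145), and everything upright. The measured heights agree with the text, so I'm handing in.

```bash
python3 -c "
from rig import env
print(env.close_job())"
```

```text
the job is handed in; nothing more can be done
None
```

The job is handed in: all three caps are down on their bottles' shoulders and the lid is on the jar, with nothing knocked over, in about 24 s of robot time; the verdict itself was not shown.

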